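# Put the braai things on their matching pads

## Robot

A 6-joint arm with a two-finger parallel gripper is mounted at the origin on the work surface. World frame = base frame: x ahead of the robot, y to its left, z up, the work surface at z = 0. Lengths are in m, angles in rad, forces in N, time in s.
With the tool pointing down it reaches from about 0.35 to 0.775 m from the base axis. Payload 5.5 kg.
Tool frame: the origin (TCP) lies between the finger pads; the fingertips stand 11 mm ahead of it and the grasp point (between the pads) lies 8 mm behind it (finger_overhang is the distance from the TCP to the fingertips, in m); z points along the fingers, y is the line along which they close (so a half turn about z gives the same grasp; the last joint's range is limited). The gripper opens to 85 mm and grips with 20 to 120 N. Pads are 22 mm wide; open, the fingers measure 114 mm over their backs; the gripper's body (76 mm by 85 mm) begins 54 mm behind the grasp point. The pads swing forward as they close: fully open they stand 13 mm farther back than shut.
Start: joints at [-1.322, 0.313, 0.046, 1.304, 0, 1.431], TCP at [0.218, -0.532, 0.242] pointing down, gripper open.
Joint ranges: [-2.76, 2.76], [-0.86, 1.69], [-1.03, 1.26], [-2.2, 2.34], [-1.47, 1.5], [-3.14, 3.14]. Speed limits (rad/s): [2.57, 2.57, 3.14, 3.14, 3.14, 3.14].

## Interface

Orientations are given as a unit quaternion [x, y, z, w].
In Python, from cell import * gives the robot as it stands.
- The arm moves only by the tool step_arm, never from a script. Its argument "motion" is a list of rows, each an object with "delta_rot": the turn, a rotation vector about the world's x, y, z in units of pi/4 rad (1.0 is pi/4 rad), a list of three; "xyz": the shift along the world's x, y, z in units of 250 mm (1.0 is 250 mm), a list of three; "grip": the closure, from 0 (fully open) to 1 (shut). In form: [{"delta_rot": [rx, ry, rz], "xyz": [dx, dy, dz], "grip": grip}, ...]. A call has 1 to 8 rows; each row is the pose to reach, as a shift and turn from the pose commanded when the call began; what a row does not reach only later rows make up. A row lasts 1/12 s, in which the tool goes at most 41.7 mm and 7.16 degrees, less where a joint would pass 70% of its speed; a pose out of reach is approached as far as the arm can. A call with a number of a shift or a turn outside -1 to 1 is refused whole. A call with a gripper value outside its range is refused whole. The fingers move at their own pace and stop on an object; "squeeze" is the grip in N (left out, the last holds). Time passes only in rows, so rows that repeat a pose let the fingers close. It gives the time, the measured TCP pose, the force, the opening and the grip force at its end, in the units of the state.
- read_state(): the state, without advancing time (a new reading comes with each control period).
- read_camera(name): name is "scene" or "side" or "wrist"; returns a dict with "img" (420x560x3 uint8, red, green, blue), "range_z" (420x560 float32, m along the optical axis (not along the pixel's ray), 0 where there is no reading), "mtx" (3x3 intrinsics, pixels), "k1" (the pictures are not rectified: a ray, as slopes to the right and down, at radius r is drawn at 1 + k1 r^2 times it, then the intrinsics apply), "xyz" and "rotation" of the camera in the world; the wrist camera has in their place "mount" (4x4, takes a point from camera to tool coordinates, whose origin is the TCP and whose axes are the flange's). Camera axes: x right, y up, looking along -z (the intrinsics and any distortion apply to the point x, -y, -z); pixel columns grow to the right and rows downward; lengths in m; the calibration is good to about 2 mm. A picture is of the moment at which its call begins: read the wrist's pose just before it.
- finish_job(): hands the job in; it is judged then, once.
Trained networks look in the newest picture that a camera, given by its name, has taken for a name from the list of things; names that differ only in an ending like _2 or _b are one class to them, and where a whole thing is asked for, a point or a joint stands for the part that bears it (a point fixed in the world has none). Each returns a list of dicts, best first, with "confidence" (0 to 1); they miss things now and then, are a little off and sometimes report something else, mostly with a low value. They report only what shows in the picture. A call takes as long as a camera call. They do not tell look-alikes from the thing itself.
- look_for(thing, camera): "bbox" ([centre column, centre row, width, height] in pixels, round what is visible of it).
- spot_point(thing, camera): "at" ([row, column] in pixels: a listed point, or the origin of a listed thing).
The state is a dict: "clock": time; "qpos": joint angles; "joint_vel": joint speeds; "joint_torque": joint torques, N m; "position": TCP position; "ee_rot": TCP orientation; "contact_force": force on the tool from outside, world axes, zero at the start; "moment": the same for the moment, N m; "width": opening from 0.0 (shut) to 1.0 (fully open); "grasp_force": force on a finger pad.
Only numpy, scipy, OpenCV 4.12 (cv2) and the standard library are available. Lean on these libraries where they do the work, as an engineer would, in place of code of your own. Each camera call takes 0.05 s, during which the arm holds its last target. There are 200 camera calls.

## Task

Tidy the braai shelf: carry the basting pot, the condiment tub, the skewer holder and the tongs each to the cork pad whose dark outline matches it, and leave each one centred on its pad, the tub and the tongs lined up with theirs (either way round). Keep the pot, tub and skewer holder upright all the time, and leave the glass tumbler and the spice jar standing where they are.

Things in the scene. Friction and masses are not known exactly. Their poses are not given: they have to be found in the camera images.
- pot: Small black open basting pot, 88 mm across, 56 mm high, 0.35 kg, with a rigid arched handle over its mouth. Origin: centre of the underside; z up. The arch lies in the pot's y-z plane; at its top, above the origin, is a wooden grip bar, 46 mm long (y), 14 mm wide (x), 93 to 107 mm above the origin, free space beneath. Take it by this bar from above, fingers closing along x.
- tub: White plastic condiment tub with a red flip-top lid (shut, does not open), a closed box 70 mm long (x), 44 mm wide (y), 66 mm high plus a 2.5 mm white flap and hinge on top, about 0.22 kg. Origin: centre of its underside; z up. Graspable across the 44 mm width.
- skewers: Bamboo skewer holder, a pale upright round tube 52 mm across and 85 mm high, about 0.15 kg, with seven thin skewers fixed in it that rise to 105 mm. Origin: centre of its underside; z up. Graspable across its diameter at any yaw.
- tongs: Steel tongs lying flat, locked shut (nothing moves), 190 mm long (x), 18 mm high, 0.14 kg. Origin: middle of the underside, near the centre of mass; x runs to the tips, z up. From x = -45 to +45 mm both arms together are 24 mm wide (y): grasp there across y. The black slide ring at x = -55 mm is 30 mm wide, 20 mm high; the head at the tips is at most 35 mm wide.
- pot_pad: Large round cork pad, 112 mm across, with a dark disc 88 mm across in its middle: the pad for the pot (any yaw). Fixed to the shelf, cannot move. Origin: centre of its underside on the shelf (z = 0); its top is 4 mm above the origin. 
- tub_pad: Rectangular cork pad, 94 mm (x) by 68 mm (y), with a dark rectangle 70 by 44 mm in its middle: the pad for the tub, long side along the pad's x. Fixed to the shelf, cannot move. Origin: centre of its underside on the shelf (z = 0); its top is 4 mm above the origin. 
- skewers_pad: Small round cork pad, 76 mm across, with a dark disc 52 mm across in its middle: the pad for the skewer holder (any yaw). Fixed to the shelf, cannot move. Origin: centre of its underside on the shelf (z = 0); its top is 4 mm above the origin. 
- tongs_pad: Long cork pad, 214 mm (x) by 64 mm (y), with a dark outline of the tongs 190 mm long in its middle: the pad for the tongs, lying along the pad's x. Fixed to the shelf, cannot move. Origin: centre of its underside on the shelf (z = 0); its top is 4 mm above the origin. 
- tumbler: Bystander: greenish glass tumbler, 68 mm across the rim, 95 mm high, standing loose on the shelf. Origin: centre of its underside. Leave it alone.
- spice: Bystander: spice jar with an orange cap, 48 mm across, 95 mm high, standing loose on the shelf. Origin: centre of its underside. Leave it alone.
Things that resemble listed ones, but are neither listed nor needed, are in the scene too. Leave any purple look-alike of the tub alone.

How it is judged:
At the end, for the whole second after the job is handed in: Pot, tub, skewer holder and tongs each rest on their own pad, released, at rest, within 0.1 rad of level, their centre within 15 mm of the pad's centre; tub and tongs are within 0.17 rad of the pad's long direction, either way round. Tumbler and spice jar stand within 30 mm of where they were (horizontal distance between pot and pot_pad below 0.015 m and z of pot in the frame of pot_pad between 0.0015 and 0.008 m and angle between each of pot, skewers, tub, tongs, tumbler, spice's own z axis and vertical below 0.1 rad and linear speed of each of pot, skewers, tub, tongs below 0.02 m/s and horizontal distance between skewers and skewers_pad below 0.015 m and z of skewers in the frame of skewers_pad between 0.0015 and 0.008 m and horizontal distance between tub and tub_pad below 0.015 m and z of tub in the frame of tub_pad between 0.0015 and 0.008 m and angle between the x axis of tub and the x axis of tub_pad, either way round below 0.17 rad and horizontal distance between tongs and tongs_pad below 0.015 m and z of tongs in the frame of tongs_pad between 0.0015 and 0.008 m and angle between the x axis of tongs and the x axis of tongs_pad, either way round below 0.17 rad and distance of each of tumbler, spice from where it was at the start of the episode below 0.03 m); the robot touches nothing.
It fails at once if the pot, tub or skewer holder is tipped by more than 0.6 rad (angle between any of pot, tub, skewers's own z axis and vertical above 0.6 rad).
It fails at once if the tumbler or the spice jar is shifted by more than 30 mm or tipped (distance of any of tumbler, spice from where it was at the start of the episode above 0.03 m or angle between any of tumbler, spice's own z axis and vertical above 0.4 rad).
It also fails if it takes over 115 s, if anything falls off the work surface, if the arm or the gripper's body presses on something with over 40 N, if the wrist force passes 120 N, or if a joint passes its speed limit or range.

## Working session

There is one attempt and no reset: what is moved stays moved. The work goes in short steps, Python scripts to look and compute and a tool call to move; the robot and the scene stay as the last step left them, time stands still between calls to the robot, and variables do not carry over. Pictures are saved under pics/ and viewed, at most 14 in all, crops included, and the job is handed in when it is done.

Besides the shell and the picture viewer there is one more tool, called after "Request:" in YAML: its name, and indented under it one key for each argument. step_arm: Moves the arm, as the interface text tells. Shifts and turns lie within -1 to 1; 1 stands for 250 mm of shift or pi/4 rad of turn. Its arguments: {"type":"object","properties":{"motion":{"type":"array","items":{"type":"object","properties":{"delta_rot":{"type":"array","items":{"type":"number"}},"xyz":{"type":"array","items":{"type":"number"}},"grip":{"type":"number"}}}},"squeeze":{"type":"number"}},"required":["motion"]}

```bash
mkdir -p pics; cat > h.py <<'E'
import numpy as np, cv2
from cell import *
from scipy.spatial.transform import Rotation as R
def cam(name):
    s=read_state(); c=read_camera(name)
    if 'mount' in c:
        T=np.eye(4);T[:3,:3]=R.from_quat(s['ee_rot']).as_matrix();T[:3,3]=s['position']
        c['T']=T@np.array(c['mount'])
    else:
        r=np.array(c['rotation'],float); T=np.eye(4)
        T[:3,:3]=r if r.shape==(3,3) else R.from_quat(r).as_matrix(); T[:3,3]=c['xyz']; c['T']=T
    return c
def rays(c,uv):
    uv=np.array(uv,float).reshape(-1,1,2)
    return cv2.undistortPoints(uv,np.array(c['mtx'],float),np.array([c['k1'],0,0,0,0.]))[:,0]
def at_z(c,uv,z):
    n=rays(c,uv); d=np.c_[n[:,0],-n[:,1],-np.ones(len(n))]@c['T'][:3,:3].T; o=c['T'][:3,3]
    return o+d*((z-o[2])/d[:,2])[:,None]
def cloud(c):
    h,w=c['range_z'].shape; u,v=np.meshgrid(np.arange(w),np.arange(h))
    n=rays(c,np.c_[u.ravel(),v.ravel()]); z=c['range_z'].ravel()
    p=np.c_[n[:,0]*z,-n[:,1]*z,-z]@c['T'][:3,:3].T+c['T'][:3,3]
    p[z==0]=np.nan
    return p.reshape(h,w,3)
def save(c,f): cv2.imwrite('pics/'+f,c['img'][:,:,::-1])
E
python3 - <<'E'
from h import *
print(read_state())
for n in ['scene','side']:
    c=cam(n); save(c,n+'.png'); print(n,c['xyz'],c['mtx'],c['k1'])
    P=cloud(c)
    for t in 'pot tub skewers tongs pot_pad tub_pad skewers_pad tongs_pad tumbler spice'.split():
        for d in look_for(t,n)[:3]:
            if d['confidence']<.2: continue
            b=d['bbox']; 
            print(t,round(d['confidence'],2),np.round(b),at_z(c,[b[0],b[1]],0.004 if 'pad' in t else .04)[0].round(3))
E
```

```text
{'clock': 0.0, 'qpos': array([-1.32159864e+00,  3.14024504e-01,  4.49806934e-02,  1.30356647e+00,
       -3.21845430e-06,  1.43117981e+00]), 'joint_vel': array([-7.84491662e-05, -9.56746740e-04, -7.52426152e-04, -9.45274544e-04,
       -1.68471216e-05, -5.36448568e-04]), 'joint_torque': array([ 6.70564968e-04, -4.80630398e+01,  2.98531759e+01,  1.93870609e-02,
        1.28771626e-04,  3.35917875e-06]), 'position': array([ 0.21784044, -0.53162334,  0.24139582]), 'ee_rot': array([ 9.81161976e-01,  1.93184766e-01, -5.12756783e-05, -9.05526479e-04]), 'contact_force': array([-0.06282405, -0.59530941,  0.00693629]), 'moment': array([-0.03193175,  0.013332  ,  0.01552213]), 'grasp_force': 0.0, 'width': 0.9994220764626298}
scene [ 1.07321837 -0.47023266  0.91490802] [[455.11017975   0.         272.78490448]
 [  0.         455.11017975 202.69600393]
 [  0.           0.           1.        ]] -0.07033746273646502
pot 0.77 [321. 158.  38.  48.] [0.621 0.175 0.04 ]
pot 0.73 [117. 270.  82.  71.] [ 0.522 -0.378  0.04 ]
pot 0.59 [386. 147.  28.  38.] [0.717 0.326 0.04 ]
tub 0.87 [220. 252.  20.  4
[... 799 characters left out ...]
36.  45.] [0.623 0.169 0.04 ]
tub 0.95 [272. 165.  18.  28.] [ 0.753 -0.175  0.04 ]
tub 0.75 [330. 135.  22.  26.] [ 0.663 -0.408  0.04 ]
tub 0.64 [307. 176.  20.  30.] [ 0.632 -0.182  0.04 ]
skewers 0.67 [270. 214.  19.  37.] [0.645 0.016 0.04 ]
tongs 0.83 [250. 335.  68.  62.] [0.486 0.364 0.04 ]
pot_pad 0.95 [298. 284.  44.  35.] [0.474 0.161 0.004]
pot_pad 0.43 [180. 276.  28.  45.] [0.745 0.293 0.004]
tub_pad 0.69 [329. 242.  39.  29.] [ 0.469 -0.005  0.004]
skewers_pad 0.65 [353. 205.  26.  19.] [ 0.471 -0.172  0.004]
tongs_pad 0.92 [375. 167.  66.  28.] [ 0.483 -0.372  0.004]
tumbler 0.69 [179. 277.  27.  43.] [0.724 0.316 0.04 ]
spice 0.63 [302. 144.  16.  28.] [ 0.722 -0.318  0.04 ]
```

View pics/scene.png

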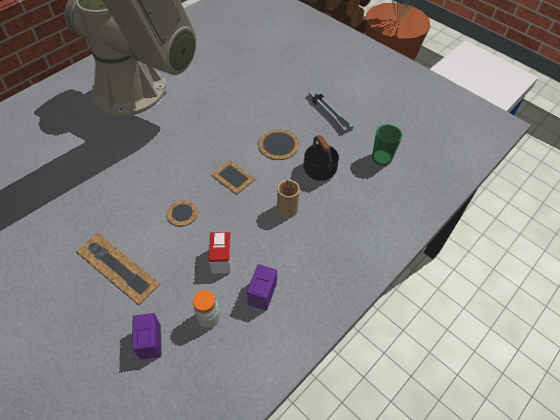

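View pics/side.png

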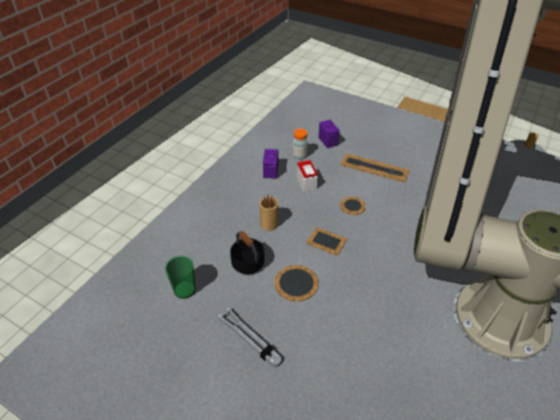

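The scene view shows the tub (red/white) at (220,252), pot (321,160), skewers (288,200), tongs (330,112), pads in a row from (280,143) to (117,268), and purple look-alikes at (262,287) and (147,336). The side view agrees.

```bash
cat > m.py <<'E'
from h import *
def rect(P):
    r=cv2.minAreaRect((P[:,:2]*1000).astype(np.float32)); b=cv2.boxPoints(r)
    e=b[1]-b[0]; f=b[2]-b[1]; l=e if np.hypot(*e)>np.hypot(*f) else f
    return np.round(r[0]).tolist(),np.round(sorted(r[1])).tolist(),'long axis yaw',round(float(np.degrees(np.arctan2(l[1],l[0])))%180,1)
E
python3 - <<'E'
from m import *
for n in ['scene','side']:
    c=cam(n); P=cloud(c); hsv=cv2.cvtColor(c['img'],cv2.COLOR_RGB2HSV)
    print(n,'table z med',np.nanmedian(P[(abs(P[...,0]-.55)<.25)&(abs(P[...,1])<.4)][:,2]).round(4))
    h,w=hsv.shape[:2];u,v=np.meshgrid(np.arange(w),np.arange(h))
    G=at_z(c,np.c_[u.ravel(),v.ravel()],.004).reshape(h,w,3)
    cork=(hsv[...,0]>8)&(hsv[...,0]<24)&(hsv[...,1]>80)&(P[...,2]<.014)
    for k,(x,y,r) in dict(pot=(.48,.163,.075),tub=(.48,-.005,.075),sk=(.474,-.172,.06),tongs=(.49,-.372,.13)).items():
        m=cork&(np.hypot(G[...,0]-x,G[...,1]-y)<r)
        l,cc,st,_=cv2.connectedComponentsWithStats(m.astype(np.uint8)); 
        mm=cc==1+np.argmax(st[1:,4])
        print(k,'pad',rect(G[mm]))
    for k,(x,y,r,z0,z1) in dict(potbar=(.622,.172,.05,.085,.12),tub=(.64,-.186,.06,.055,.08),sk=(.65,.017,.05,.07,.1),tongs=(.52,.34,.14,.009,.04),tumbler=(.72,.32,.06,.03,.12),spice=(.722,-.31,.05,.07,.12),pur1=(.758,-.18,.06,.05,.09),pur2=(.67,-.412,.06,.05,.09)).items():
        m=(np.hypot(P[...,0]-x,P[...,1]-y)<r)&(P[...,2]>z0)&(P[...,2]<z1)
        print(k,m.sum(),rect(P[m]) if m.sum()>4 else '')
E
```

```text
scene table z med -0.0001
pot pad ([486.0, 159.0], [110.0, 111.0], 'long axis yaw', 114.1)
tub pad ([483.0, -6.0], [69.0, 95.0], 'long axis yaw', 2.1)
sk pad ([478.0, -171.0], [74.0, 74.0], 'long axis yaw', 135.0)
tongs pad ([490.0, -370.0], [64.0, 214.0], 'long axis yaw', 7.0)
potbar 155 ([626.0, 169.0], [15.0, 79.0], 'long axis yaw', 157.9)
tub 607 ([642.0, -190.0], [44.0, 73.0], 'long axis yaw', 136.6)
sk 287 ([651.0, 17.0], [49.0, 52.0], 'long axis yaw', 135.2)
tongs 387 ([499.0, 354.0], [32.0, 191.0], 'long axis yaw', 166.1)
tumbler 748 ([717.0, 321.0], [65.0, 68.0], 'long axis yaw', 93.4)
spice 441 ([729.0, -301.0], [43.0, 43.0], 'long axis yaw', 164.6)
pur1 728 ([768.0, -183.0], [45.0, 71.0], 'long axis yaw', 114.8)
pur2 872 ([682.0, -419.0], [45.0, 71.0], 'long axis yaw', 145.3)
side table z med 0.0008
pot pad ([480.0, 159.0], [108.0, 110.0], 'long axis yaw', 120.1)
tub pad ([477.0, -6.0], [70.0, 93.0], 'long axis yaw', 1.9)
sk pad ([472.0, -171.0], [72.0, 73.0], 'long axis yaw', 30.3)
tongs pad ([484.0, -371.0], [66.0, 213.0], 'long axis yaw', 6.8)
potbar 155 ([617.0, 171.0], [15.0, 82.0], 'long axis yaw', 157.4)
tub 250 ([638.0, -190.0], [45.0, 78.0], 'long axis yaw', 136.2)
sk 208 ([646.0, 19.0], [51.0, 55.0], 'long axis yaw', 145.8)
tongs 708 ([534.0, 342.0], [187.0, 211.0], 'long axis yaw', 25.5)
tumbler 888 ([712.0, 319.0], [67.0, 69.0], 'long axis yaw', 165.3)
spice 162 ([720.0, -301.0], [42.0, 47.0], 'long axis yaw', 119.5)
pur1 256 ([761.0, -181.0], [44.0, 79.0], 'long axis yaw', 116.6)
pur2 234 ([675.0, -420.0], [47.0, 77.0], 'long axis yaw', 143.3)
```

Request:
step_arm:
  motion:
    - {"xyz": [0.844, 0.684, 0.04], "delta_rot": [0, 0, 1], "grip": 0}
    - {"xyz": [0.844, 0.684, 0.04], "delta_rot": [0, 0, 1], "grip": 0}
    - {"xyz": [0.844, 0.684, 0.04], "delta_rot": [0, 0, 1], "grip": 0}
    - {"xyz": [0.844, 0.684, 0.04], "delta_rot": [0, 0, 1], "grip": 0}
    - {"xyz": [0.844, 0.684, 0.04], "delta_rot": [0, 0, 1], "grip": 0}
    - {"xyz": [0.844, 0.684, 0.04], "delta_rot": [0, 0, 1], "grip": 0}
    - {"xyz": [0.844, 0.684, 0.04], "delta_rot": [0, 0, 1], "grip": 0}
    - {"xyz": [0.844, 0.684, 0.04], "delta_rot": [0, 0, 1], "grip": 0}
  squeeze: 40

```text
clock: 1.87
position: [0.4322, -0.358, 0.2527]
ee_rot: [0.831, 0.557, 0.001, 0.0]
contact_force: [-0.3, 0.5, -0.2]
width: 1.0
grasp_force: 0.0
```

Request:
step_arm:
  motion:
    - {"xyz": [0.844, 0.684, 0], "delta_rot": [0, 0, 1], "grip": 0}
    - {"xyz": [0.844, 0.684, 0], "delta_rot": [0, 0, 1], "grip": 0}
    - {"xyz": [0.844, 0.684, 0], "delta_rot": [0, 0, 1], "grip": 0}
    - {"xyz": [0.844, 0.684, 0], "delta_rot": [0, 0, 1], "grip": 0}
    - {"xyz": [0.844, 0.684, 0], "delta_rot": [0, 0, 1], "grip": 0}
    - {"xyz": [0.844, 0.684, 0], "delta_rot": [0, 0, 1], "grip": 0}
    - {"xyz": [0.844, 0.684, 0], "delta_rot": [0, 0, 1], "grip": 0}
    - {"xyz": [0.844, 0.684, 0], "delta_rot": [0, 0, 1], "grip": 0}

```text
clock: 2.53
position: [0.6428, -0.1872, 0.2512]
ee_rot: [0.555, 0.832, 0.001, -0.0]
contact_force: [-0.0, 0.5, -0.5]
width: 0.998
grasp_force: 0.0
```

Request:
step_arm:
  motion:
    - {"xyz": [0, 0, 0], "delta_rot": [0, 0, 0.54], "grip": 0}
    - {"xyz": [0, 0, 0], "delta_rot": [0, 0, 0.54], "grip": 0}
    - {"xyz": [0, 0, 0], "delta_rot": [0, 0, 0.54], "grip": 0}
    - {"xyz": [0, 0, 0], "delta_rot": [0, 0, 0.54], "grip": 0}
    - {"xyz": [0, 0, 0], "delta_rot": [0, 0, 0.54], "grip": 0}
    - {"xyz": [0, 0, 0], "delta_rot": [0, 0, 0.54], "grip": 0}

```text
clock: 3.03
position: [0.6393, -0.1912, 0.2523]
ee_rot: [0.372, 0.928, -0.0, -0.0]
contact_force: [0.2, 0.2, 0.5]
width: 1.003
grasp_force: 0.0
```

```bash
cat >> m.py <<'E'
def tcp():
    s=read_state(); x=R.from_quat(s['ee_rot']).as_matrix()[:,0]
    print('tcp',(s['position']*1000).round(1),'yaw',np.degrees(np.arctan2(x[1],x[0])).round(1),'q6',s['qpos'][5].round(2)); return s
def obj(P,x,y,r,z0,z1):
    m=(np.hypot(P[...,0]-x,P[...,1]-y)<r)&(P[...,2]>z0)&(P[...,2]<z1)
    print(m.sum(),rect(P[m]) if m.sum()>4 else '','z95',np.percentile(P[m][:,2],95).round(4) if m.any() else '')
E
python3 - <<'E'
from m import *
s=tcp(); c=cam('wrist'); save(c,'w1.png'); print(c['T'].round(3)); P=cloud(c)
obj(P,.64,-.19,.06,.055,.08)
E
```

```text
tcp [ 639.3 -191.2  252.3] yaw 136.4 q6 0.35
[[ 0.69  -0.696 -0.2    0.588]
 [ 0.724  0.663  0.191 -0.143]
 [-0.    -0.276  0.961  0.384]
 [ 0.     0.     0.     1.   ]]
3027 ([639.0, -188.0], [43.0, 70.0], 'long axis yaw', 136.6) z95 0.0689
```

View pics/w1.png

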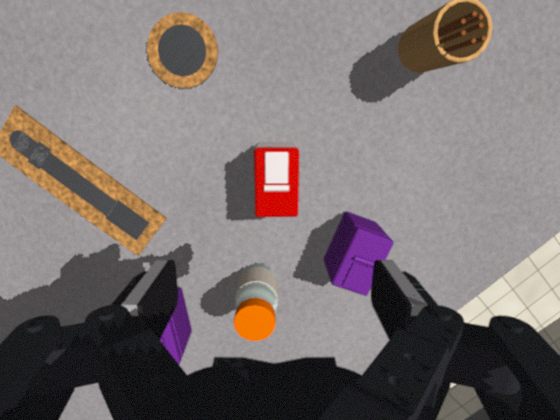

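The tub is centred at (277,181), between the fingers' closing line; it is clear of the purple boxes and the spice jar.

Request:
step_arm:
  motion:
    - {"xyz": [0, 0.012, -0.5], "delta_rot": [0, 0, 0], "grip": 0}
    - {"xyz": [0, 0.012, -0.5], "delta_rot": [0, 0, 0], "grip": 0}
    - {"xyz": [0, 0.012, -0.5], "delta_rot": [0, 0, 0], "grip": 0}
    - {"xyz": [0, 0.012, -0.65], "delta_rot": [0, 0, 0], "grip": 0}
    - {"xyz": [0, 0.012, -0.76], "delta_rot": [0, 0, 0], "grip": 0}
    - {"xyz": [0, 0.012, -0.83], "delta_rot": [0, 0, 0], "grip": 0}
    - {"xyz": [0, 0.012, -0.864], "delta_rot": [0, 0, 0], "grip": 0}
    - {"xyz": [0, 0.012, -0.864], "delta_rot": [0, 0, 0], "grip": 0}

```text
clock: 3.75
position: [0.6382, -0.1868, 0.0339]
ee_rot: [0.371, 0.929, 0.0, -0.002]
contact_force: [-0.1, -0.2, -0.3]
width: 1.002
grasp_force: 0.0
```

Request:
step_arm:
  motion:
    - {"xyz": [0, 0, 0], "delta_rot": [0, 0, 0], "grip": 1}
    - {"xyz": [0, 0, 0], "delta_rot": [0, 0, 0], "grip": 1}
    - {"xyz": [0, 0, 0], "delta_rot": [0, 0, 0], "grip": 1}
    - {"xyz": [0, 0, 0], "delta_rot": [0, 0, 0], "grip": 1}
    - {"xyz": [0, 0, 0], "delta_rot": [0, 0, 0], "grip": 1}
    - {"xyz": [0, 0, 0], "delta_rot": [0, 0, 0], "grip": 1}
    - {"xyz": [0, 0, 0], "delta_rot": [0, 0, 0], "grip": 1}
    - {"xyz": [0, 0, 0], "delta_rot": [0, 0, 0], "grip": 1}

```text
clock: 4.42
position: [0.6412, -0.1879, 0.0386]
ee_rot: [0.37, 0.929, -0.0, 0.002]
contact_force: [-0.6, -0.9, 6.6]
width: 0.51
grasp_force: 42.1
```

Request:
step_arm:
  motion:
    - {"xyz": [0, 0, 0.04], "delta_rot": [0, 0, 0], "grip": 1}
    - {"xyz": [0, 0, 0.1], "delta_rot": [0, 0, 0], "grip": 1}
    - {"xyz": [0, 0, 0.2], "delta_rot": [0, 0, 0], "grip": 1}
    - {"xyz": [0, 0, 0.3], "delta_rot": [0, 0, 0], "grip": 1}
    - {"xyz": [0, 0, 0.4], "delta_rot": [0, 0, 0], "grip": 1}
    - {"xyz": [0, 0, 0.4], "delta_rot": [0, 0, 0], "grip": 1}

```text
clock: 4.92
position: [0.6426, -0.188, 0.1428]
ee_rot: [0.37, 0.929, 0.0, 0.004]
contact_force: [1.1, -0.1, -0.6]
width: 0.511
grasp_force: 41.3
```

Request:
step_arm:
  motion:
    - {"xyz": [-0.08, 0.09, 0], "delta_rot": [0, 0, 0.12], "grip": 1}
    - {"xyz": [-0.16, 0.18, 0], "delta_rot": [0, 0, 0.25], "grip": 1}
    - {"xyz": [-0.24, 0.28, 0], "delta_rot": [0, 0, 0.4], "grip": 1}
    - {"xyz": [-0.34, 0.39, 0], "delta_rot": [0, 0, 0.55], "grip": 1}
    - {"xyz": [-0.44, 0.5, 0], "delta_rot": [0, 0, 0.7], "grip": 1}
    - {"xyz": [-0.53, 0.61, 0], "delta_rot": [0, 0, 0.84], "grip": 1}
    - {"xyz": [-0.6, 0.69, 0], "delta_rot": [0, 0, 0.95], "grip": 1}
    - {"xyz": [-0.636, 0.728, 0], "delta_rot": [0, 0, 1], "grip": 1}

```text
clock: 5.58
position: [0.4773, -0.0025, 0.1357]
ee_rot: [-0.017, 1.0, 0.001, -0.002]
contact_force: [0.5, 1.5, -2.3]
width: 0.511
grasp_force: 41.3
```

```bash
cat >> m.py <<'E'
def corkpad(c,x,y,r):
    hsv=cv2.cvtColor(c['img'],cv2.COLOR_RGB2HSV);P=cloud(c);h,w=hsv.shape[:2];u,v=np.meshgrid(np.arange(w),np.arange(h))
    G=at_z(c,np.c_[u.ravel(),v.ravel()],.004).reshape(h,w,3)
    m=(hsv[...,0]>8)&(hsv[...,0]<24)&(hsv[...,1]>80)&(P[...,2]<.014)&(np.hypot(G[...,0]-x,G[...,1]-y)<r)
    l,cc,st,_=cv2.connectedComponentsWithStats(m.astype(np.uint8)); mm=cc==1+np.argmax(st[1:,4])
    print('pad',rect(G[mm]),mm.sum())
E
python3 - <<'E'
from m import *
s=tcp(); c=cam('wrist'); save(c,'w2.png'); P=cloud(c)
obj(P,s['position'][0],s['position'][1],.06,s['position'][2]+.005,.3)
corkpad(c,.48,-.006,.075)
corkpad(c,.483,.159,.075)
E
```

```text
tcp [477.3  -2.5 135.7] yaw -178.1 q6 -0.21
66647 ([470.0, -3.0], [58.0, 118.0], 'long axis yaw', 92.8) z95 0.2188
pad ([448.0, -6.0], [36.0, 69.0], 'long axis yaw', 93.7) 2153
pad ([480.0, 161.0], [111.0, 113.0], 'long axis yaw', 62.4) 5142
```

View pics/w2.png

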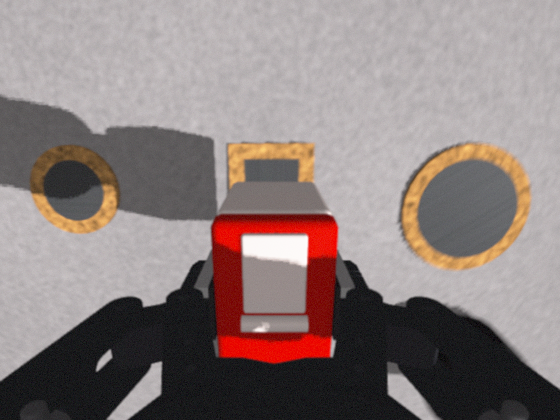

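The red lid at (275,290) is held square above the tub pad, whose far edge shows at (270,150).

```bash
python3 - <<'E'
from m import *
s=tcp(); c=cam('wrist'); P=cloud(c); im=c['img'].astype(int)
m=(im[...,0]>120)&(im[...,1]<60)
print(np.nanmedian(P[m][:,2]))
z=np.nanmedian(P[m][:,2]); q=P[m]; q=q[abs(q[:,2]-z)<.004]; print(rect(q))
c=cam('scene'); corkpad(c,.48,-.006,.075)
c=cam('side');P=cloud(c);corkpad(c,.48,-.006,.075)
E
```

```text
tcp [476.7  -1.9 135.8] yaw -178.1 q6 -0.21
0.1632679543366256
([471.0, -2.0], [43.0, 59.0], 'long axis yaw', 1.5)
pad ([483.0, -6.0], [69.0, 95.0], 'long axis yaw', 2.1) 399
pad ([477.0, -7.0], [69.0, 93.0], 'long axis yaw', 1.7) 371
```

Request:
step_arm:
  motion:
    - {"xyz": [0.008, -0.016, -0.08], "delta_rot": [0, 0, 0], "grip": 1}
    - {"xyz": [0.008, -0.016, -0.16], "delta_rot": [0, 0, 0], "grip": 1}
    - {"xyz": [0.008, -0.016, -0.24], "delta_rot": [0, 0, 0], "grip": 1}
    - {"xyz": [0.008, -0.016, -0.31], "delta_rot": [0, 0, 0], "grip": 1}
    - {"xyz": [0.008, -0.016, -0.35], "delta_rot": [0, 0, 0], "grip": 1}
    - {"xyz": [0.008, -0.016, -0.37], "delta_rot": [0, 0, 0], "grip": 1}
    - {"xyz": [0.008, -0.016, -0.376], "delta_rot": [0, 0, 0], "grip": 1}
    - {"xyz": [0.008, -0.016, -0.376], "delta_rot": [0, 0, 0], "grip": 1}

```text
clock: 6.45
position: [0.4837, -0.0099, 0.0427]
ee_rot: [-0.013, 1.0, -0.0, 0.0]
contact_force: [0.5, 0.4, -1.7]
width: 0.513
grasp_force: 41.4
```

Request:
step_arm:
  motion:
    - {"xyz": [0, 0, -0.006], "delta_rot": [0, 0, 0], "grip": 1}
    - {"xyz": [0, 0, -0.012], "delta_rot": [0, 0, 0], "grip": 1}
    - {"xyz": [0, 0, -0.012], "delta_rot": [0, 0, 0], "grip": 1}

```text
clock: 6.7
position: [0.4843, -0.0099, 0.0424]
ee_rot: [-0.013, 1.0, -0.001, 0.001]
contact_force: [-6.3, 0.1, 22.2]
width: 0.512
grasp_force: 44.1
```

Request:
step_arm:
  motion:
    - {"xyz": [0, 0, 0.006], "delta_rot": [0, 0, 0], "grip": 0.6}
    - {"xyz": [0, 0, 0.008], "delta_rot": [0, 0, 0], "grip": 0.3}
    - {"xyz": [0, 0, 0.008], "delta_rot": [0, 0, 0], "grip": 0}
    - {"xyz": [0, 0, 0.008], "delta_rot": [0, 0, 0], "grip": 0}
    - {"xyz": [0, 0, 0.008], "delta_rot": [0, 0, 0], "grip": 0}
    - {"xyz": [0, 0, 0.008], "delta_rot": [0, 0, 0], "grip": 0}

```text
clock: 7.2
position: [0.483, -0.0091, 0.0411]
ee_rot: [-0.014, 1.0, 0.0, -0.0]
contact_force: [-1.2, -0.0, 0.4]
width: 1.001
grasp_force: 0.0
```

Request:
step_arm:
  motion:
    - {"xyz": [0, 0, 0.15], "delta_rot": [0, 0, 0], "grip": 0}
    - {"xyz": [0, 0, 0.3], "delta_rot": [0, 0, 0], "grip": 0}
    - {"xyz": [0, 0, 0.45], "delta_rot": [0, 0, 0], "grip": 0}
    - {"xyz": [0, 0, 0.6], "delta_rot": [0, 0, 0], "grip": 0}
    - {"xyz": [0, 0, 0.75], "delta_rot": [0, 0, 0], "grip": 0}
    - {"xyz": [0, 0, 0.84], "delta_rot": [0, 0, 0], "grip": 0}
    - {"xyz": [0, 0, 0.84], "delta_rot": [0, 0, 0], "grip": 0}
    - {"xyz": [0, 0, 0.84], "delta_rot": [0, 0, 0], "grip": 0}

```text
clock: 7.87
position: [0.484, -0.0093, 0.2526]
ee_rot: [-0.014, 1.0, -0.0, 0.002]
contact_force: [-0.5, 0.5, 0.6]
width: 1.001
grasp_force: 0.0
```

```bash
python3 - <<'E'
from m import *
s=tcp(); c=cam('wrist'); P=cloud(c)
obj(P,.48,-.006,.07,.06,.09)
corkpad(c,.48,-.006,.09)
corkpad(c,.48,-.171,.07)
obj(P,.65,.02,.05,.07,.1)
E
```

```text
tcp [484.   -9.3 252.6] yaw -178.4 q6 -0.21
3108 ([483.0, -9.0], [44.0, 70.0], 'long axis yaw', 1.7) z95 0.073
pad ([478.0, -6.0], [68.0, 94.0], 'long axis yaw', 2.0) 1633
pad ([474.0, -170.0], [75.0, 76.0], 'long axis yaw', 91.0) 1823
1267 ([647.0, 19.0], [50.0, 50.0], 'long axis yaw', 1.7) z95 0.0957
```

Request:
step_arm:
  motion:
    - {"xyz": [0.652, 0.112, 0], "delta_rot": [0, 0, 0], "grip": 0}
    - {"xyz": [0.652, 0.112, 0], "delta_rot": [0, 0, 0], "grip": 0}
    - {"xyz": [0.652, 0.112, 0], "delta_rot": [0, 0, 0], "grip": 0}
    - {"xyz": [0.652, 0.112, 0], "delta_rot": [0, 0, 0], "grip": 0}
    - {"xyz": [0.652, 0.112, 0], "delta_rot": [0, 0, 0], "grip": 0}
    - {"xyz": [0.652, 0.112, 0], "delta_rot": [0, 0, 0], "grip": 0}
    - {"xyz": [0.652, 0.112, 0], "delta_rot": [0, 0, 0], "grip": 0}

```text
clock: 8.5
position: [0.6447, 0.019, 0.2484]
ee_rot: [-0.014, 1.0, 0.0, -0.003]
contact_force: [-1.2, -0.6, 0.7]
width: 1.001
grasp_force: 0.0
```

```bash
python3 - <<'E'
from m import *
s=tcp(); c=cam('wrist'); P=cloud(c)
obj(P,.65,.02,.05,.07,.09)
obj(P,.65,.02,.05,.09,.12)
obj(P,.62,.17,.06,.095,.13)
E
```

```text
tcp [644.7  19.  248.4] yaw -178.4 q6 -0.12
1093 ([648.0, 19.0], [50.0, 51.0], 'long axis yaw', 160.6) z95 0.0859
193 ([649.0, 16.0], [20.0, 24.0], 'long axis yaw', 158.3) z95 0.1052
1368 ([621.0, 170.0], [15.0, 68.0], 'long axis yaw', 158.4) z95 0.1081
```

Request:
step_arm:
  motion:
    - {"xyz": [0, 0, -0.16], "delta_rot": [0, 0, 0], "grip": 0}
    - {"xyz": [0.005, 0, -0.32], "delta_rot": [0, 0, 0], "grip": 0}
    - {"xyz": [0.005, 0, -0.46], "delta_rot": [0, 0, 0], "grip": 0}
    - {"xyz": [0.005, 0, -0.58], "delta_rot": [0, 0, 0], "grip": 0}
    - {"xyz": [0.005, 0, -0.68], "delta_rot": [0, 0, 0], "grip": 0}
    - {"xyz": [0.005, 0, -0.74], "delta_rot": [0, 0, 0], "grip": 0}
    - {"xyz": [0.005, 0, -0.76], "delta_rot": [0, 0, 0], "grip": 0}
    - {"xyz": [0.005, 0, -0.76], "delta_rot": [0, 0, 0], "grip": 0}

```text
clock: 9.22
position: [0.6451, 0.0188, 0.061]
ee_rot: [-0.014, 1.0, 0.0, -0.001]
contact_force: [0.1, 0.1, 0.2]
width: 0.998
grasp_force: 0.0
```

Request:
step_arm:
  motion:
    - {"xyz": [0, 0, 0], "delta_rot": [0, 0, 0], "grip": 1}
    - {"xyz": [0, 0, 0], "delta_rot": [0, 0, 0], "grip": 1}
    - {"xyz": [0, 0, 0], "delta_rot": [0, 0, 0], "grip": 1}
    - {"xyz": [0, 0, 0], "delta_rot": [0, 0, 0], "grip": 1}
    - {"xyz": [0, 0, 0], "delta_rot": [0, 0, 0], "grip": 1}
    - {"xyz": [0, 0, 0], "delta_rot": [0, 0, 0], "grip": 1}
    - {"xyz": [0, 0, 0], "delta_rot": [0, 0, 0], "grip": 1}
    - {"xyz": [0, 0, 0], "delta_rot": [0, 0, 0], "grip": 1}

```text
clock: 9.88
position: [0.6487, 0.0187, 0.0637]
ee_rot: [-0.014, 1.0, -0.0, 0.002]
contact_force: [-0.5, -0.0, 6.6]
width: 0.59
grasp_force: 42.4
```

Request:
step_arm:
  motion:
    - {"xyz": [0, 0, 0.04], "delta_rot": [0, 0, 0], "grip": 1}
    - {"xyz": [0, 0, 0.12], "delta_rot": [0, 0, 0], "grip": 1}
    - {"xyz": [0, 0, 0.22], "delta_rot": [0, 0, 0], "grip": 1}
    - {"xyz": [0, 0, 0.34], "delta_rot": [0, 0, 0], "grip": 1}
    - {"xyz": [0, 0, 0.46], "delta_rot": [0, 0, 0], "grip": 1}
    - {"xyz": [0, 0, 0.56], "delta_rot": [0, 0, 0], "grip": 1}
    - {"xyz": [0, 0, 0.6], "delta_rot": [0, 0, 0], "grip": 1}
    - {"xyz": [0, 0, 0.6], "delta_rot": [0, 0, 0], "grip": 1}

```text
clock: 10.55
position: [0.6489, 0.0188, 0.2151]
ee_rot: [-0.014, 1.0, -0.0, 0.003]
contact_force: [1.2, 0.0, -1.6]
width: 0.586
grasp_force: 41.8
```

Request:
step_arm:
  motion:
    - {"xyz": [-0.06, -0.07, 0], "delta_rot": [0, 0, 0], "grip": 1}
    - {"xyz": [-0.16, -0.18, 0], "delta_rot": [0, 0, 0], "grip": 1}
    - {"xyz": [-0.27, -0.3, 0], "delta_rot": [0, 0, 0], "grip": 1}
    - {"xyz": [-0.38, -0.42, 0], "delta_rot": [0, 0, 0], "grip": 1}
    - {"xyz": [-0.49, -0.54, 0], "delta_rot": [0, 0, 0], "grip": 1}
    - {"xyz": [-0.59, -0.65, 0], "delta_rot": [0, 0, 0], "grip": 1}
    - {"xyz": [-0.66, -0.73, 0], "delta_rot": [0, 0, 0], "grip": 1}
    - {"xyz": [-0.69, -0.756, 0], "delta_rot": [0, 0, 0], "grip": 1}

```text
clock: 11.22
position: [0.4714, -0.1718, 0.2094]
ee_rot: [-0.012, 1.0, 0.001, -0.002]
contact_force: [0.5, 0.6, -1.5]
width: 0.583
grasp_force: 41.9
```

```bash
python3 - <<'E'
from m import *
s=tcp(); c=cam('wrist'); save(c,'w3.png'); P=cloud(c)
x,y,z=s['position']
for n in ['scene','side']:
    c=cam(n);P=cloud(c);hsv=cv2.cvtColor(c['img'],cv2.COLOR_RGB2HSV)
    m=(np.hypot(P[...,0]-x,P[...,1]-y)<.05)&(hsv[...,0]>8)&(hsv[...,0]<24)&(hsv[...,1]>80)&(P[...,2]>.06)&(P[...,2]<.3)
    q=P[m];print(n,m.sum(),q.min(0).round(3),q.max(0).round(3))
E
```

```text
tcp [ 471.4 -171.8  209.4] yaw -178.6 q6 -0.53
scene 856 [ 0.451 -0.197  0.147] [ 0.502 -0.147  0.27 ]
side 425 [ 0.443 -0.198  0.146] [ 0.494 -0.136  0.27 ]
```

View pics/w3.png

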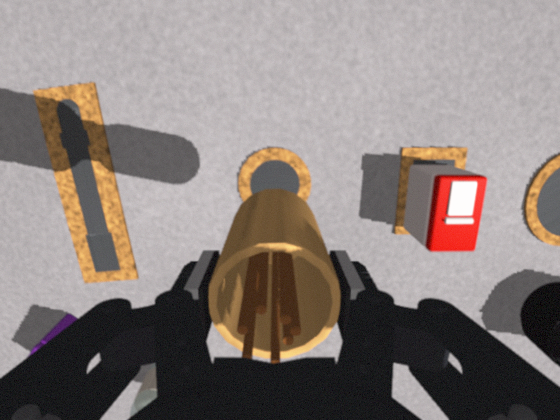

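The holder's base shows over its pad at (274,185). Lowering.

Request:
step_arm:
  motion:
    - {"xyz": [0, 0, -0.08], "delta_rot": [0, 0, 0], "grip": 1}
    - {"xyz": [0, 0, -0.2], "delta_rot": [0, 0, 0], "grip": 1}
    - {"xyz": [0, 0, -0.32], "delta_rot": [0, 0, 0], "grip": 1}
    - {"xyz": [0, 0, -0.42], "delta_rot": [0, 0, 0], "grip": 1}
    - {"xyz": [0, 0, -0.5], "delta_rot": [0, 0, 0], "grip": 1}
    - {"xyz": [0, 0, -0.55], "delta_rot": [0, 0, 0], "grip": 1}
    - {"xyz": [0, 0, -0.568], "delta_rot": [0, 0, 0], "grip": 1}
    - {"xyz": [0, 0, -0.568], "delta_rot": [0, 0, 0], "grip": 1}

```text
clock: 12.03
position: [0.4748, -0.1682, 0.0685]
ee_rot: [-0.015, 1.0, 0.001, -0.001]
contact_force: [0.4, 0.3, -1.0]
width: 0.587
grasp_force: 42.0
```

Request:
step_arm:
  motion:
    - {"xyz": [0, 0, -0.004], "delta_rot": [0, 0, 0], "grip": 1}
    - {"xyz": [0, 0, -0.008], "delta_rot": [0, 0, 0], "grip": 1}
    - {"xyz": [0, 0, -0.008], "delta_rot": [0, 0, 0], "grip": 1}

```text
clock: 12.28
position: [0.4756, -0.1692, 0.0677]
ee_rot: [-0.015, 1.0, 0.0, 0.001]
contact_force: [-1.8, 2.0, 4.2]
width: 0.585
grasp_force: 42.2
```

Touching. Release and rise.

Request:
step_arm:
  motion:
    - {"xyz": [0, 0, 0], "delta_rot": [0, 0, 0], "grip": 0.6}
    - {"xyz": [0, 0, 0], "delta_rot": [0, 0, 0], "grip": 0.3}
    - {"xyz": [0, 0, 0], "delta_rot": [0, 0, 0], "grip": 0}
    - {"xyz": [0, 0, 0], "delta_rot": [0, 0, 0], "grip": 0}
    - {"xyz": [0, 0, 0], "delta_rot": [0, 0, 0], "grip": 0}
    - {"xyz": [0, 0, 0], "delta_rot": [0, 0, 0], "grip": 0}

```text
clock: 12.78
position: [0.4747, -0.1703, 0.0672]
ee_rot: [-0.014, 1.0, 0.0, -0.0]
contact_force: [0.2, 0.6, -0.4]
width: 0.999
grasp_force: 0.0
```

Request:
step_arm:
  motion:
    - {"xyz": [0, 0, 0.15], "delta_rot": [0, 0, 0], "grip": 0}
    - {"xyz": [0, 0, 0.3], "delta_rot": [0, 0, 0], "grip": 0}
    - {"xyz": [0, 0, 0.45], "delta_rot": [0, 0, 0], "grip": 0}
    - {"xyz": [0, 0, 0.6], "delta_rot": [0, 0, 0], "grip": 0}
    - {"xyz": [0, 0, 0.75], "delta_rot": [0, 0, 0], "grip": 0}
    - {"xyz": [0, 0, 0.8], "delta_rot": [0, 0, 0], "grip": 0}
    - {"xyz": [0, 0, 0.8], "delta_rot": [0, 0, 0], "grip": 0}

```text
clock: 13.37
position: [0.4766, -0.1713, 0.2718]
ee_rot: [-0.014, 1.0, -0.002, 0.004]
contact_force: [0.4, -0.7, 0.2]
width: 0.999
grasp_force: 0.0
```

```bash
python3 - <<'E'
from m import *
s=tcp(); c=cam('wrist'); P=cloud(c)
obj(P,.475,-.17,.05,.07,.095)
corkpad(c,.475,-.171,.06)
corkpad(c,.487,-.37,.12)
E
```

```text
tcp [ 476.6 -171.3  271.8] yaw -178.4 q6 -0.53
1042 ([475.0, -169.0], [50.0, 51.0], 'long axis yaw', 164.1) z95 0.09
pad ([465.0, -171.0], [56.0, 74.0], 'long axis yaw', 93.8) 1062
pad ([485.0, -368.0], [66.0, 214.0], 'long axis yaw', 7.1) 5848
```

Request:
step_arm:
  motion:
    - {"xyz": [0.29, 0.682, 0], "delta_rot": [0, 0, -0.515], "grip": 0}
    - {"xyz": [0.29, 0.682, 0], "delta_rot": [0, 0, -0.515], "grip": 0}
    - {"xyz": [0.29, 0.682, 0], "delta_rot": [0, 0, -0.515], "grip": 0}
    - {"xyz": [0.29, 0.682, 0], "delta_rot": [0, 0, -0.515], "grip": 0}
    - {"xyz": [0.29, 0.682, 0], "delta_rot": [0, 0, -0.515], "grip": 0}

```text
clock: 13.83
position: [0.547, 0.0026, 0.2652]
ee_rot: [0.189, 0.982, 0.0, -0.001]
contact_force: [0.4, 0.2, 0.0]
width: 0.996
grasp_force: 0.0
```

Request:
step_arm:
  motion:
    - {"xyz": [0.29, 0.682, 0], "delta_rot": [0, 0, 0], "grip": 0}
    - {"xyz": [0.29, 0.682, 0], "delta_rot": [0, 0, 0], "grip": 0}
    - {"xyz": [0.29, 0.682, 0], "delta_rot": [0, 0, 0], "grip": 0}
    - {"xyz": [0.29, 0.682, 0], "delta_rot": [0, 0, 0], "grip": 0}
    - {"xyz": [0.29, 0.682, 0], "delta_rot": [0, 0, 0], "grip": 0}
    - {"xyz": [0.29, 0.682, 0], "delta_rot": [0, 0, 0], "grip": 0}
    - {"xyz": [0.29, 0.682, 0], "delta_rot": [0, 0, 0], "grip": 0}

```text
clock: 14.42
position: [0.619, 0.1718, 0.2646]
ee_rot: [0.186, 0.982, -0.001, -0.002]
contact_force: [-0.3, 0.5, -0.1]
width: 0.998
grasp_force: 0.0
```

```bash
python3 - <<'E'
from m import *
s=tcp(); c=cam('wrist'); save(c,'w4.png'); P=cloud(c)
obj(P,.62,.17,.06,.1,.13)
obj(P,.62,.17,.06,.085,.13)
obj(P,.62,.17,.07,.045,.065)
corkpad(c,.483,.16,.075)
E
```

```text
tcp [619.  171.8 264.6] yaw 158.5 q6 0.52
858 ([621.0, 171.0], [13.0, 61.0], 'long axis yaw', 158.4) z95 0.1079
1025 ([621.0, 171.0], [13.0, 85.0], 'long axis yaw', 158.6) z95 0.1078
1120 ([621.0, 171.0], [86.0, 87.0], 'long axis yaw', 115.3) z95 0.0568
pad ([482.0, 160.0], [111.0, 112.0], 'long axis yaw', 67.9) 3333
```

View pics/w4.png

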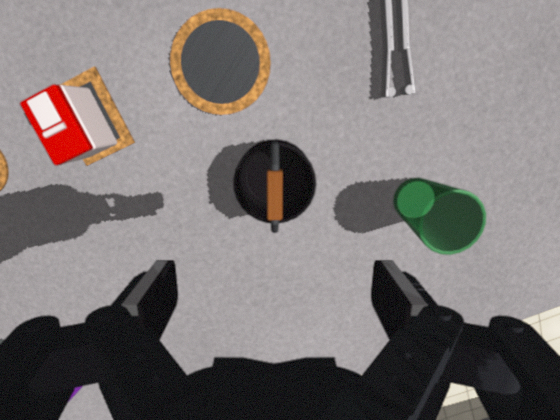

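The wooden bar at (275,192) lies straight across the closing line; the tumbler at (445,215) is well clear.

Request:
step_arm:
  motion:
    - {"xyz": [0.004, -0.002, -0.16], "delta_rot": [0, 0, 0], "grip": 0}
    - {"xyz": [0.004, -0.002, -0.32], "delta_rot": [0, 0, 0], "grip": 0.3}
    - {"xyz": [0.004, -0.002, -0.46], "delta_rot": [0, 0, 0], "grip": 0.3}
    - {"xyz": [0.004, -0.002, -0.58], "delta_rot": [0, 0, 0], "grip": 0.3}
    - {"xyz": [0.004, -0.002, -0.65], "delta_rot": [0, 0, 0], "grip": 0.3}
    - {"xyz": [0.004, -0.002, -0.69], "delta_rot": [0, 0, 0], "grip": 0.3}
    - {"xyz": [0.004, -0.002, -0.69], "delta_rot": [0, 0, 0], "grip": 0.3}

```text
clock: 15.05
position: [0.6185, 0.1685, 0.0921]
ee_rot: [0.188, 0.982, -0.001, -0.002]
contact_force: [-0.7, 0.5, -0.4]
width: 0.699
grasp_force: 0.0
```

Request:
step_arm:
  motion:
    - {"xyz": [0, 0, 0], "delta_rot": [0, 0, 0], "grip": 1}
    - {"xyz": [0, 0, 0], "delta_rot": [0, 0, 0], "grip": 1}
    - {"xyz": [0, 0, 0], "delta_rot": [0, 0, 0], "grip": 1}
    - {"xyz": [0, 0, 0], "delta_rot": [0, 0, 0], "grip": 1}
    - {"xyz": [0, 0, 0], "delta_rot": [0, 0, 0], "grip": 1}
    - {"xyz": [0, 0, 0], "delta_rot": [0, 0, 0], "grip": 1}
    - {"xyz": [0, 0, 0], "delta_rot": [0, 0, 0], "grip": 1}
    - {"xyz": [0, 0, 0], "delta_rot": [0, 0, 0], "grip": 1}
  squeeze: 60

```text
clock: 15.72
position: [0.6222, 0.1709, 0.0968]
ee_rot: [0.187, 0.982, 0.001, 0.002]
contact_force: [1.5, 1.1, 6.0]
width: 0.146
grasp_force: 61.0
```

Request:
step_arm:
  motion:
    - {"xyz": [0, 0, 0.03], "delta_rot": [0, 0, 0], "grip": 1}
    - {"xyz": [0, 0, 0.08], "delta_rot": [0, 0, 0], "grip": 1}
    - {"xyz": [0, 0, 0.14], "delta_rot": [0, 0, 0], "grip": 1}
    - {"xyz": [0, 0, 0.2], "delta_rot": [0, 0, 0], "grip": 1}
    - {"xyz": [0, 0, 0.23], "delta_rot": [0, 0, 0], "grip": 1}
    - {"xyz": [0, 0, 0.24], "delta_rot": [0, 0, 0], "grip": 1}
    - {"xyz": [0, 0, 0.24], "delta_rot": [0, 0, 0], "grip": 1}

```text
clock: 16.3
position: [0.6208, 0.1704, 0.1552]
ee_rot: [0.187, 0.982, 0.0, 0.0]
contact_force: [-0.4, -0.6, -3.3]
width: 0.149
grasp_force: 59.8
```

Request:
step_arm:
  motion:
    - {"xyz": [-0.03, 0, 0], "delta_rot": [0, 0, 0], "grip": 1}
    - {"xyz": [-0.09, -0.01, 0], "delta_rot": [0, 0, 0], "grip": 1}
    - {"xyz": [-0.18, -0.02, 0], "delta_rot": [0, 0, 0], "grip": 1}
    - {"xyz": [-0.28, -0.03, 0], "delta_rot": [0, 0, 0], "grip": 1}
    - {"xyz": [-0.38, -0.04, 0], "delta_rot": [0, 0, 0], "grip": 1}
    - {"xyz": [-0.47, -0.044, 0], "delta_rot": [0, 0, 0], "grip": 1}
    - {"xyz": [-0.53, -0.044, 0], "delta_rot": [0, 0, 0], "grip": 1}
    - {"xyz": [-0.556, -0.044, 0], "delta_rot": [0, 0, 0], "grip": 1}

```text
clock: 16.97
position: [0.4776, 0.1591, 0.1536]
ee_rot: [0.187, 0.982, -0.001, -0.002]
contact_force: [-0.5, -0.1, -2.8]
width: 0.15
grasp_force: 59.8
```

```bash
python3 - <<'E'
from m import *
s=tcp(); c=cam('scene'); save(c,'s5.png'); P=cloud(c)
x,y,z=s['position']
m=(np.hypot(P[...,0]-x,P[...,1]-y)<.06)&(P[...,2]>.03)&(P[...,2]<.12)
q=P[m];print(m.sum(),q.min(0).round(3),q.max(0).round(3), s['contact_force'])
cv2.imwrite('pics/s5.png',cv2.resize(c['img'][80:220,180:400,::-1],None,fx=3,fy=3))
E
```

```text
tcp [477.6 159.1 153.6] yaw 158.4 q6 0.54
926 [0.435 0.113 0.053] [0.524 0.202 0.118] [-0.50205424 -0.06049822 -2.81380657]
```

View pics/s5.png

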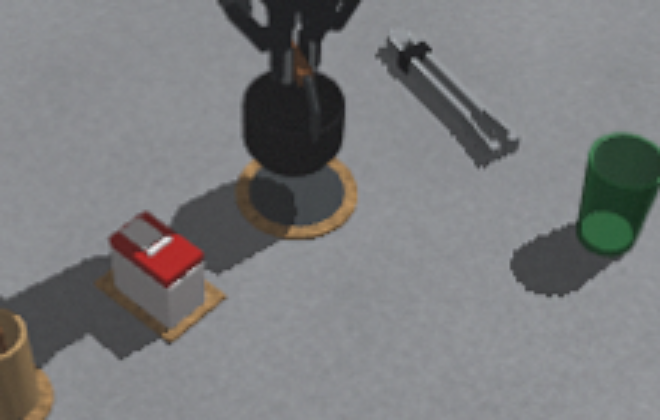

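The pot hangs upright just above its pad (crop position (293,120), pad at (297,195)).

Request:
step_arm:
  motion:
    - {"xyz": [0.008, 0.004, -0.06], "delta_rot": [0, 0, 0], "grip": 1}
    - {"xyz": [0.008, 0.004, -0.12], "delta_rot": [0, 0, 0], "grip": 1}
    - {"xyz": [0.008, 0.004, -0.17], "delta_rot": [0, 0, 0], "grip": 1}
    - {"xyz": [0.008, 0.004, -0.2], "delta_rot": [0, 0, 0], "grip": 1}
    - {"xyz": [0.008, 0.004, -0.214], "delta_rot": [0, 0, 0], "grip": 1}
    - {"xyz": [0.008, 0.004, -0.214], "delta_rot": [0, 0, 0], "grip": 1}

```text
clock: 17.52
position: [0.4839, 0.1604, 0.1013]
ee_rot: [0.187, 0.982, -0.0, -0.0]
contact_force: [0.9, 0.7, -2.6]
width: 0.151
grasp_force: 59.8
```

Request:
step_arm:
  motion:
    - {"xyz": [0, 0, -0.004], "delta_rot": [0, 0, 0], "grip": 1}
    - {"xyz": [0, 0, -0.008], "delta_rot": [0, 0, 0], "grip": 1}
    - {"xyz": [0, 0, -0.008], "delta_rot": [0, 0, 0], "grip": 1}

```text
clock: 17.77
position: [0.4845, 0.1606, 0.1008]
ee_rot: [0.187, 0.982, 0.0, 0.001]
contact_force: [-2.8, -0.6, 7.4]
width: 0.15
grasp_force: 61.2
```

Request:
step_arm:
  motion:
    - {"xyz": [0, 0, 0], "delta_rot": [0, 0, 0], "grip": 0.8}
    - {"xyz": [0, 0, 0], "delta_rot": [0, 0, 0], "grip": 0.7}
    - {"xyz": [0, 0, 0], "delta_rot": [0, 0, 0], "grip": 0.6}
    - {"xyz": [0, 0, 0], "delta_rot": [0, 0, 0], "grip": 0.5}
    - {"xyz": [0, 0, 0], "delta_rot": [0, 0, 0], "grip": 0.5}

```text
clock: 18.18
position: [0.4839, 0.1604, 0.0993]
ee_rot: [0.187, 0.982, 0.0, 0.0]
contact_force: [-0.9, 0.9, 0.0]
width: 0.497
grasp_force: 0.0
```

Request:
step_arm:
  motion:
    - {"xyz": [0, 0, 0.1], "delta_rot": [0, 0, 0], "grip": 0.5}
    - {"xyz": [0, 0, 0.25], "delta_rot": [0, 0, 0], "grip": 0.5}
    - {"xyz": [0, 0, 0.4], "delta_rot": [0, 0, 0], "grip": 0.5}
    - {"xyz": [0, 0, 0.55], "delta_rot": [0, 0, 0], "grip": 0.5}
    - {"xyz": [0, 0, 0.65], "delta_rot": [0, 0, 0], "grip": 0.2}
    - {"xyz": [0, 0, 0.65], "delta_rot": [0, 0, 0], "grip": 0}
    - {"xyz": [0, 0, 0.65], "delta_rot": [0, 0, 0], "grip": 0}

```text
clock: 18.77
position: [0.4848, 0.1606, 0.2634]
ee_rot: [0.187, 0.982, 0.001, 0.002]
contact_force: [-0.5, -0.1, -0.5]
width: 0.902
grasp_force: 0.0
```

```bash
python3 - <<'E'
from m import *
s=tcp(); c=cam('wrist'); save(c,'w6.png'); P=cloud(c)
obj(P,.483,.16,.07,.05,.07); obj(P,.483,.16,.06,.1,.13)
corkpad(c,.483,.16,.075)
obj(P,.5,.354,.14,.01,.04)
E
```

```text
tcp [484.8 160.6 263.4] yaw 158.4 q6 0.54
1134 ([484.0, 161.0], [86.0, 87.0], 'long axis yaw', 130.6) z95 0.0609
971 ([484.0, 162.0], [14.0, 68.0], 'long axis yaw', 158.2) z95 0.1119
pad ([465.0, 166.0], [77.0, 111.0], 'long axis yaw', 73.3) 1491
3206 ([495.0, 355.0], [33.0, 188.0], 'long axis yaw', 166.2) z95 0.0206
```

View pics/w6.png

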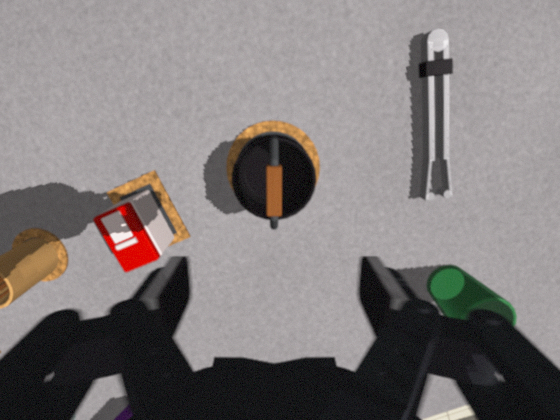

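The pot is centred on its pad at (273,175); the tongs lie at (437,115), ring near (435,67).

Request:
step_arm:
  motion:
    - {"xyz": [0.045, 0.776, 0], "delta_rot": [0, 0, 0.173], "grip": 0}
    - {"xyz": [0.045, 0.776, 0], "delta_rot": [0, 0, 0.173], "grip": 0}
    - {"xyz": [0.045, 0.776, 0], "delta_rot": [0, 0, 0.173], "grip": 0}
    - {"xyz": [0.045, 0.776, 0], "delta_rot": [0, 0, 0.173], "grip": 0}
    - {"xyz": [0.045, 0.776, 0], "delta_rot": [0, 0, 0.173], "grip": 0}
    - {"xyz": [0.045, 0.776, -0.1], "delta_rot": [0, 0, 0.173], "grip": 0.3}
    - {"xyz": [0.045, 0.776, -0.2], "delta_rot": [0, 0, 0.173], "grip": 0.3}
    - {"xyz": [0.045, 0.776, -0.2], "delta_rot": [0, 0, 0.173], "grip": 0.3}

```text
clock: 19.48
position: [0.4912, 0.3534, 0.2041]
ee_rot: [0.12, 0.993, -0.004, -0.005]
contact_force: [-1.9, -1.3, -0.2]
width: 0.701
grasp_force: 0.0
```

```bash
python3 - <<'E'
from m import *
s=tcp(); c=cam('wrist'); P=cloud(c)
obj(P,.496,.355,.14,.01,.04)
# wide ends: ring (dark) position
x0=np.array([.496,.355]); a=np.radians(-13.8); d=np.array([np.cos(a),np.sin(a)])
m=(np.hypot(P[...,0]-x0[0],P[...,1]-x0[1])<.13)&(P[...,2]>.01)&(P[...,2]<.04)
q=P[m][:,:2]-x0; l=q@d; t=q@[-d[1],d[0]]
for k in range(-100,101,10):
    g=abs(l*1000-k)<5
    if g.sum()>3: print(k,(np.array([t[g].min(),t[g].max()])*1000).round(1))
E
```

```text
tcp [491.2 353.4 204.1] yaw 166.3 q6 0.73
2982 ([495.0, 357.0], [32.0, 188.0], 'long axis yaw', 165.2) z95 0.0204
-90 [-10.   12.1]
-80 [-10.1  12.3]
-70 [-10.1  12.4]
-60 [-12.9  15.3]
-50 [-12.9  15.4]
-40 [-10.2  11.9]
-30 [-10.2  12.1]
-20 [-10.2  12.2]
-10 [-10.3  12.2]
0 [-10.3  12.5]
10 [-10.3  12.6]
20 [-10.4  12.8]
30 [-10.4  13. ]
40 [-10.4  11.9]
50 [-11.5  12.2]
60 [-12.6  13.4]
70 [-13.9  14.7]
80 [-14.8  15.9]
90 [-16.1  16. ]
```

Request:
step_arm:
  motion:
    - {"xyz": [0.002, 0.006, -0.16], "delta_rot": [0, 0, 0], "grip": 0.3}
    - {"xyz": [0.002, 0.006, -0.32], "delta_rot": [0, 0, 0], "grip": 0.3}
    - {"xyz": [0.002, 0.006, -0.46], "delta_rot": [0, 0, 0], "grip": 0.3}
    - {"xyz": [0.002, 0.006, -0.58], "delta_rot": [0, 0, 0], "grip": 0.3}
    - {"xyz": [0.002, 0.006, -0.68], "delta_rot": [0, 0, 0], "grip": 0.3}
    - {"xyz": [0.002, 0.006, -0.74], "delta_rot": [0, 0, 0], "grip": 0.3}
    - {"xyz": [0.002, 0.006, -0.74], "delta_rot": [0, 0, 0], "grip": 0.3}
    - {"xyz": [0.002, 0.006, -0.74], "delta_rot": [0, 0, 0], "grip": 0.3}

```text
clock: 20.2
position: [0.4954, 0.3552, 0.0268]
ee_rot: [0.121, 0.993, -0.0, -0.001]
contact_force: [0.5, 0.6, 0.5]
width: 0.7
grasp_force: 0.0
```

Request:
step_arm:
  motion:
    - {"xyz": [0, 0, 0], "delta_rot": [0, 0, 0], "grip": 0.3}
    - {"xyz": [0, 0, 0], "delta_rot": [0, 0, 0], "grip": 0.3}

```text
clock: 20.37
position: [0.497, 0.3565, 0.029]
ee_rot: [0.12, 0.993, 0.001, 0.001]
contact_force: [-0.7, 0.0, 1.5]
width: 0.7
grasp_force: 0.0
```

Request:
step_arm:
  motion:
    - {"xyz": [0, 0, -0.03], "delta_rot": [0, 0, 0], "grip": 0.4}
    - {"xyz": [0, 0, -0.052], "delta_rot": [0, 0, 0], "grip": 0.5}
    - {"xyz": [0, 0, -0.052], "delta_rot": [0, 0, 0], "grip": 0.6}
    - {"xyz": [0, 0, -0.052], "delta_rot": [0, 0, 0], "grip": 0.6}
  squeeze: 50

```text
clock: 20.7
position: [0.495, 0.3556, 0.0134]
ee_rot: [0.12, 0.993, -0.0, -0.0]
contact_force: [-0.5, 0.7, -0.1]
width: 0.401
grasp_force: 0.0
```

Request:
step_arm:
  motion:
    - {"xyz": [0, 0, 0], "delta_rot": [0, 0, 0], "grip": 1}
    - {"xyz": [0, 0, 0], "delta_rot": [0, 0, 0], "grip": 1}
    - {"xyz": [0, 0, 0], "delta_rot": [0, 0, 0], "grip": 1}
    - {"xyz": [0, 0, 0], "delta_rot": [0, 0, 0], "grip": 1}
    - {"xyz": [0, 0, 0], "delta_rot": [0, 0, 0], "grip": 1}
    - {"xyz": [0, 0, 0], "delta_rot": [0, 0, 0], "grip": 1}

```text
clock: 21.2
position: [0.4956, 0.356, 0.0139]
ee_rot: [0.12, 0.993, 0.0, 0.0]
contact_force: [0.4, -0.2, -0.6]
width: 0.264
grasp_force: 50.2
```

Request:
step_arm:
  motion:
    - {"xyz": [0, 0, 0.05], "delta_rot": [0, 0, 0], "grip": 1}
    - {"xyz": [0, 0, 0.14], "delta_rot": [0, 0, 0], "grip": 1}
    - {"xyz": [0, 0, 0.28], "delta_rot": [0, 0, 0], "grip": 1}
    - {"xyz": [0, 0, 0.42], "delta_rot": [0, 0, 0], "grip": 1}
    - {"xyz": [0, 0, 0.56], "delta_rot": [0, 0, 0], "grip": 1}
    - {"xyz": [0, 0, 0.68], "delta_rot": [0, 0, 0], "grip": 1}
    - {"xyz": [0, 0, 0.76], "delta_rot": [0, 0, 0], "grip": 1}
    - {"xyz": [0, 0, 0.76], "delta_rot": [0, 0, 0], "grip": 1}

```text
clock: 21.87
position: [0.4977, 0.3571, 0.2093]
ee_rot: [0.12, 0.993, 0.002, 0.004]
contact_force: [0.5, 0.8, 0.1]
width: 0.268
grasp_force: 50.0
```

Request:
step_arm:
  motion:
    - {"xyz": [-0.013, -0.1, 0], "delta_rot": [0, 0, 0], "grip": 1}
    - {"xyz": [-0.013, -0.22, 0], "delta_rot": [0, 0, 0], "grip": 1}
    - {"xyz": [-0.013, -0.35, 0], "delta_rot": [0, 0, 0.05], "grip": 1}
    - {"xyz": [-0.013, -0.48, 0], "delta_rot": [0, 0, 0.1], "grip": 1}
    - {"xyz": [-0.013, -0.61, 0], "delta_rot": [0, 0, 0.14], "grip": 1}
    - {"xyz": [-0.013, -0.74, 0], "delta_rot": [0, 0, 0.157], "grip": 1}
    - {"xyz": [-0.013, -0.86, 0], "delta_rot": [0, 0, 0.157], "grip": 1}
    - {"xyz": [-0.013, -0.967, 0], "delta_rot": [0, 0, 0.157], "grip": 1}

```text
clock: 22.53
position: [0.4912, 0.1123, 0.2024]
ee_rot: [0.059, 0.998, -0.0, -0.001]
contact_force: [0.9, -0.5, -1.5]
width: 0.263
grasp_force: 50.0
```

Request:
step_arm:
  motion:
    - {"xyz": [-0.013, -0.13, 0], "delta_rot": [0, 0, 0], "grip": 1}
    - {"xyz": [-0.013, -0.26, 0], "delta_rot": [0, 0, 0], "grip": 1}
    - {"xyz": [-0.013, -0.39, 0], "delta_rot": [0, 0, 0.05], "grip": 1}
    - {"xyz": [-0.013, -0.52, 0], "delta_rot": [0, 0, 0.1], "grip": 1}
    - {"xyz": [-0.013, -0.65, 0], "delta_rot": [0, 0, 0.14], "grip": 1}
    - {"xyz": [-0.013, -0.78, 0], "delta_rot": [0, 0, 0.157], "grip": 1}
    - {"xyz": [-0.013, -0.9, 0], "delta_rot": [0, 0, 0.157], "grip": 1}
    - {"xyz": [-0.013, -0.967, 0], "delta_rot": [0, 0, 0.157], "grip": 1}

```text
clock: 23.2
position: [0.4882, -0.1304, 0.2024]
ee_rot: [-0.002, 1.0, -0.0, -0.001]
contact_force: [-0.6, 0.4, -0.1]
width: 0.267
grasp_force: 50.0
```

Request:
step_arm:
  motion:
    - {"xyz": [-0.013, -0.13, 0], "delta_rot": [0, 0, 0], "grip": 1}
    - {"xyz": [-0.013, -0.26, 0], "delta_rot": [0, 0, 0], "grip": 1}
    - {"xyz": [-0.013, -0.39, 0], "delta_rot": [0, 0, 0.05], "grip": 1}
    - {"xyz": [-0.013, -0.52, 0], "delta_rot": [0, 0, 0.1], "grip": 1}
    - {"xyz": [-0.013, -0.65, 0], "delta_rot": [0, 0, 0.14], "grip": 1}
    - {"xyz": [-0.013, -0.78, 0], "delta_rot": [0, 0, 0.157], "grip": 1}
    - {"xyz": [-0.013, -0.9, 0], "delta_rot": [0, 0, 0.157], "grip": 1}
    - {"xyz": [-0.013, -0.967, 0], "delta_rot": [0, 0, 0.157], "grip": 1}

```text
clock: 23.87
position: [0.4849, -0.3724, 0.2018]
ee_rot: [-0.063, 0.998, 0.0, -0.001]
contact_force: [0.1, -0.7, -0.5]
width: 0.265
grasp_force: 50.0
```

```bash
python3 - <<'E'
from m import *
s=tcp(); c=cam('wrist'); save(c,'w7.png'); print(s['width'],s['grasp_force'])
c=cam('scene'); P=cloud(c); x,y,z=s['position']; obj(P,x,y,.13,z-.025,z+.008)
E
```

```text
tcp [ 484.9 -372.4  201.8] yaw -172.8 q6 -0.91
0.2649295508656012 49.96661961078644
675 ([504.0, -372.0], [50.0, 158.0], 'long axis yaw', 8.2) z95 0.2065
```

View pics/w7.png

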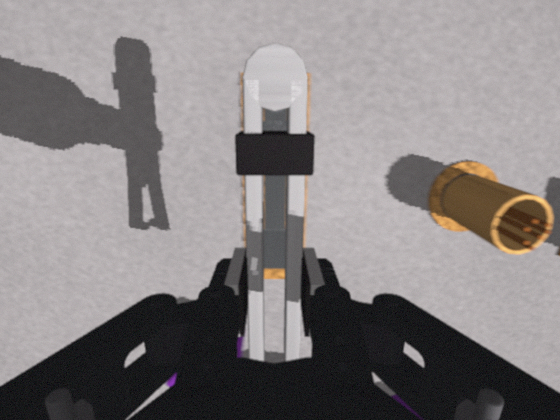

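The tongs sit lined up over their pad (visible around (275,240) beneath). Lowering.

Request:
step_arm:
  motion:
    - {"xyz": [0.004, 0.008, -0.14], "delta_rot": [0, 0, 0], "grip": 1}
    - {"xyz": [0.004, 0.008, -0.28], "delta_rot": [0, 0, 0], "grip": 1}
    - {"xyz": [0.004, 0.008, -0.42], "delta_rot": [0, 0, 0], "grip": 1}
    - {"xyz": [0.004, 0.008, -0.54], "delta_rot": [0, 0, 0], "grip": 1}
    - {"xyz": [0.004, 0.008, -0.64], "delta_rot": [0, 0, 0], "grip": 1}
    - {"xyz": [0.004, 0.008, -0.7], "delta_rot": [0, 0, 0], "grip": 1}
    - {"xyz": [0.004, 0.008, -0.728], "delta_rot": [0, 0, 0], "grip": 1}
    - {"xyz": [0.004, 0.008, -0.728], "delta_rot": [0, 0, 0], "grip": 1}

```text
clock: 24.63
position: [0.4854, -0.3651, 0.0199]
ee_rot: [-0.065, 0.998, 0.002, -0.001]
contact_force: [0.1, 0.1, -0.5]
width: 0.267
grasp_force: 50.0
```

Request:
step_arm:
  motion:
    - {"xyz": [0, 0, -0.006], "delta_rot": [0, 0, 0], "grip": 1}
    - {"xyz": [0, 0, -0.012], "delta_rot": [0, 0, 0], "grip": 1}
    - {"xyz": [0, 0, -0.012], "delta_rot": [0, 0, 0], "grip": 1}

```text
clock: 24.88
position: [0.4872, -0.3675, 0.0194]
ee_rot: [-0.065, 0.998, -0.0, 0.0]
contact_force: [0.2, -0.2, -1.2]
width: 0.265
grasp_force: 50.0
```

Request:
step_arm:
  motion:
    - {"xyz": [0, -0.004, -0.004], "delta_rot": [0, 0, 0], "grip": 1}
    - {"xyz": [0, -0.004, -0.008], "delta_rot": [0, 0, 0], "grip": 1}
    - {"xyz": [0, -0.004, -0.008], "delta_rot": [0, 0, 0], "grip": 1}

```text
clock: 25.13
position: [0.4872, -0.3689, 0.0179]
ee_rot: [-0.064, 0.998, -0.001, 0.001]
contact_force: [-0.9, 0.4, 4.6]
width: 0.267
grasp_force: 50.5
```

Request:
step_arm:
  motion:
    - {"xyz": [0, 0, 0], "delta_rot": [0, 0, 0], "grip": 0.7}
    - {"xyz": [0, 0, 0], "delta_rot": [0, 0, 0], "grip": 0.6}
    - {"xyz": [0, 0, 0], "delta_rot": [0, 0, 0], "grip": 0.5}
    - {"xyz": [0, 0, 0], "delta_rot": [0, 0, 0], "grip": 0.5}
    - {"xyz": [0, 0, 0], "delta_rot": [0, 0, 0], "grip": 0.5}

```text
clock: 25.55
position: [0.4867, -0.3684, 0.0167]
ee_rot: [-0.064, 0.998, 0.0, -0.0]
contact_force: [-0.1, 0.2, 0.2]
width: 0.503
grasp_force: 0.0
```

Request:
step_arm:
  motion:
    - {"xyz": [0, 0, 0.1], "delta_rot": [0, 0, 0], "grip": 0.5}
    - {"xyz": [0, 0, 0.25], "delta_rot": [0, 0, 0], "grip": 0.5}
    - {"xyz": [0, 0, 0.4], "delta_rot": [0, 0, 0], "grip": 0.5}
    - {"xyz": [0, 0, 0.55], "delta_rot": [0, 0, 0], "grip": 0.5}
    - {"xyz": [0, 0, 0.7], "delta_rot": [0, 0, 0], "grip": 0.5}
    - {"xyz": [0, 0, 0.85], "delta_rot": [0, 0, 0], "grip": 0.5}
    - {"xyz": [0, 0, 0.95], "delta_rot": [0, 0, 0], "grip": 0.5}
    - {"xyz": [0, 0, 0.95], "delta_rot": [0, 0, 0], "grip": 0.5}

```text
clock: 26.22
position: [0.4887, -0.3702, 0.2613]
ee_rot: [-0.064, 0.998, -0.004, 0.004]
contact_force: [0.9, -0.0, 0.8]
width: 0.499
grasp_force: 0.0
```

```bash
python3 - <<'E'
from m import *
s=tcp(); c=cam('wrist'); save(c,'w8.png'); P=cloud(c)
obj(P,.486,-.37,.13,.013,.04); corkpad(c,.486,-.37,.13)
obj(P,.475,-.17,.05,.07,.095)
c=cam('scene'); save(c,'s8.png');P=cloud(c)
for a in [(.717,.321,.06,.03,.12),(.729,-.301,.05,.07,.12),(.483,-.006,.06,.055,.085),(.478,-.17,.05,.07,.1),(.486,.16,.07,.05,.07)]: obj(P,*a)
E
```

```text
tcp [ 488.7 -370.2  261.3] yaw -172.6 q6 -0.91
2263 ([487.0, -370.0], [32.0, 188.0], 'long axis yaw', 8.2) z95 0.0245
pad ([485.0, -370.0], [65.0, 214.0], 'long axis yaw', 6.9) 5927
1793 ([475.0, -170.0], [52.0, 52.0], 'long axis yaw', 119.2) z95 0.0906
750 ([716.0, 319.0], [65.0, 67.0], 'long axis yaw', 163.5) z95 0.0936
454 ([729.0, -302.0], [42.0, 42.0], 'long axis yaw', 114.2) z95 0.0963
472 ([487.0, -10.0], [46.0, 73.0], 'long axis yaw', 2.4) z95 0.0727
308 ([479.0, -170.0], [50.0, 52.0], 'long axis yaw', 140.8) z95 0.0946
237 ([487.0, 159.0], [86.0, 86.0], 'long axis yaw', 39.2) z95 0.0636
```

View pics/s8.png

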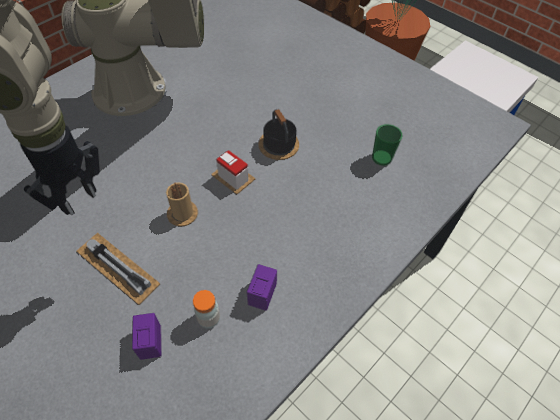

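All four items stand on their pads (pot (280,138), tub (232,170), skewers (180,203), tongs (118,268)) within about 6 mm; the tumbler and spice jar have not moved.

```bash
python3 -c "
from cell import *
print(finish_job())"
```

```text
the job is handed in; nothing more can be done
None
```

The job is handed in: the last camera check put the pot, tub, skewer holder and tongs within about 6 mm of their pad centres, the tub and tongs lined up, and the tumbler and spice jar where they were; the judge's verdict was not shown.

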